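# Check in the lockout padlocks

### The job

Check in the lockout padlocks that came back: they stand on end with their shackles open. Set each one, on end, against the front edge of the dark check plate and tip it over the edge so that it rests on its base on the plate with the shackle on top; there, and nowhere else, press the shackle down until it clicks and stays down. Put every locked padlock into the grey kit tray, flat on its base on the tray floor, and leave the other things on the bench where they are.

Things in the scene. Friction and masses are not known exactly. Their poses are not given: they have to be found in the camera images.
- lock_a_center (a point): Centre of the body of padlock A (all alike): aluminium block 66 mm (own x) x 54 (own y) x 50 (own z), 0.3 kg. Own +z points out of the face with the steel U shackle, +x to the end with the brass key cylinder. At the start it stands on its plain end: +x up, the shackle sticking out level, roughly towards the robot. On its base: +z up, this point 25 mm over its support.
- lock_a_bow (a point): Top middle of the shackle of padlock A, on its outside (the place to press); moves with the shackle. The shackle is an 8 mm bar in the body's plane y = 0, from own x = -29 to +5 mm, so this point is 12 mm off the body's middle towards the plain end. Over the shackle face it stands 34 mm high when open, about 22 mm when locked.
- lock_a_shackle (a joint): How far the shackle of padlock A is pushed into its body, in m: 0 open, 0.013 hard stop. A spring (4 N, rising to 6 N) pushes it back out; at about 0.012 a hidden pawl clicks in and it then stays at about 0.0115 by itself. Pressing it home takes about 9 N.
- lock_b_center (a point): Centre of the body of padlock B (all alike): aluminium block 66 mm (own x) x 54 (own y) x 50 (own z), 0.3 kg. Own +z points out of the face with the steel U shackle, +x to the end with the brass key cylinder. At the start it stands on its plain end: +x up, the shackle sticking out level, roughly towards the robot. On its base: +z up, this point 25 mm over its support.
- lock_b_bow (a point): Top middle of the shackle of padlock B, on its outside (the place to press); moves with the shackle. The shackle is an 8 mm bar in the body's plane y = 0, from own x = -29 to +5 mm, so this point is 12 mm off the body's middle towards the plain end. Over the shackle face it stands 34 mm high when open, about 22 mm when locked.
- lock_b_shackle (a joint): How far the shackle of padlock B is pushed into its body, in m: 0 open, 0.013 hard stop. A spring (4 N, rising to 6 N) pushes it back out; at about 0.012 a hidden pawl clicks in and it then stays at about 0.0115 by itself. Pressing it home takes about 9 N.
- lock_c_center (a point): Centre of the body of padlock C (all alike): aluminium block 66 mm (own x) x 54 (own y) x 50 (own z), 0.3 kg. Own +z points out of the face with the steel U shackle, +x to the end with the brass key cylinder. At the start it stands on its plain end: +x up, the shackle sticking out level, roughly towards the robot. On its base: +z up, this point 25 mm over its support.
- lock_c_bow (a point): Top middle of the shackle of padlock C, on its outside (the place to press); moves with the shackle. The shackle is an 8 mm bar in the body's plane y = 0, from own x = -29 to +5 mm, so this point is 12 mm off the body's middle towards the plain end. Over the shackle face it stands 34 mm high when open, about 22 mm when locked.
- lock_c_shackle (a joint): How far the shackle of padlock C is pushed into its body, in m: 0 open, 0.013 hard stop. A spring (4 N, rising to 6 N) pushes it back out; at about 0.012 a hidden pawl clicks in and it then stays at about 0.0115 by itself. Pressing it home takes about 9 N.
- plate_edge (a point): Middle of the upper front edge of the check plate: dark steel, 7 mm high, screwed down. Own +x points from the edge across the plate, y along the edge, z up; the plate reaches x = 0 to 120, y = -80 to +80 mm. A padlock on end on the worktop, its base face against this edge, tips over it onto the plate and onto its base when its upper part is pushed in +x.
- kit_tray_in (a point): Centre of the inner floor of the grey kit tray, fixed to the worktop: inside 292 mm (own x) x 112 mm (own y), floor 4 mm above the worktop, walls 4 mm thick with their rim 24 mm above the worktop. z up.
- timer: White lab timer, 60 x 62 x 16 mm; a bystander. Origin at the centre of its underside.
- petri_dish_0: Petri dish, 56 mm across, 14 mm high; a bystander. Origin at the centre of its underside.
- marker_blue: Marker pen, 136 mm long, 14 mm thick, lying (long along its y); a bystander. Origin at the centre of its underside.
- bottle_amber: Small brown bottle, 47 mm across, 96 mm high; a bystander. Origin at the centre of its underside.

How it is judged (in metres and radians):
At the end, for the whole second after the job is handed in: Every padlock that is there is locked (shackle in by more than 9.5 mm, staying so by itself), rests on its base on the floor of the kit tray (own z within 0.15 rad of vertical, centre within 6 mm of its resting height, and inside the tray walls), and is still and released (value of joint each of lock_a_shackle, lock_b_shackle, lock_c_shackle above 0.0095 m and angle between each of lock_a_center, lock_b_center, lock_c_center's own z axis and vertical below 0.15 rad and x of lock_a_center in the frame of kit_tray_in between -0.135 and 0.135 m and y of lock_a_center in the frame of kit_tray_in between -0.05 and 0.05 m and z of lock_a_center in the frame of kit_tray_in between 0.019 and 0.031 m and linear speed of each of lock_a, lock_b, lock_c below 0.02 m/s and x of lock_b_center in the frame of kit_tray_in between -0.135 and 0.135 m and y of lock_b_center in the frame of kit_tray_in between -0.05 and 0.05 m and z of lock_b_center in the frame of kit_tray_in between 0.019 and 0.031 m and x of lock_c_center in the frame of kit_tray_in between -0.135 and 0.135 m and y of lock_c_center in the frame of kit_tray_in between -0.05 and 0.05 m and z of lock_c_center in the frame of kit_tray_in between 0.019 and 0.031 m); the robot touches nothing.
It fails at once if the shackle of padlock A is being pressed in while the padlock does not rest on its base on the check plate (value of joint lock_a_shackle between 0.006 and 0.009 m and not (angle between lock_a_center's own z axis and vertical below 0.25 rad and x of lock_a_center in the frame of plate_edge between 0 and 0.12 m and y of lock_a_center in the frame of plate_edge between -0.08 and 0.08 m and z of lock_a_center in the frame of plate_edge between 0.017 and 0.033 m)).
It fails at once if the shackle of padlock B is being pressed in while the padlock does not rest on its base on the check plate (value of joint lock_b_shackle between 0.006 and 0.009 m and not (angle between lock_b_center's own z axis and vertical below 0.25 rad and x of lock_b_center in the frame of plate_edge between 0 and 0.12 m and y of lock_b_center in the frame of plate_edge between -0.08 and 0.08 m and z of lock_b_center in the frame of plate_edge between 0.017 and 0.033 m)).
It fails at once if the shackle of padlock C is being pressed in while the padlock does not rest on its base on the check plate (value of joint lock_c_shackle between 0.006 and 0.009 m and not (angle between lock_c_center's own z axis and vertical below 0.25 rad and x of lock_c_center in the frame of plate_edge between 0 and 0.12 m and y of lock_c_center in the frame of plate_edge between -0.08 and 0.08 m and z of lock_c_center in the frame of plate_edge between 0.017 and 0.033 m)).
It fails at once if a bystander is shoved more than 3 cm (distance of any of timer, petri_dish_0, marker_blue, bottle_amber from where it was at the start of the episode above 0.03 m).
It fails at once if the brown bottle is knocked over (angle between bottle_amber's own z axis and vertical above 0.5 rad).
Of lock_a, lock_b, lock_c only 2 to 3 are there at a start; the rules pass over those that are not, and their reading is None.
At some moment in a run one of lock_a, lock_b, lock_c may be knocked a few centimetres aside while the robot is not near it.
It also fails if it takes over 210 s, if anything falls off the work surface, if the arm or the gripper's body presses on something with over 40 N, if the wrist force passes 120 N, or if a joint passes its speed limit or range.

### The arm

A 6-joint arm with a two-finger parallel gripper is mounted at the origin on a cart in front of the work surface, level with it; the furniture and walls round the work are solid. World frame = base frame: x ahead of the robot, y to its left, z up, the work surface at z = 0. Lengths are in m, angles in degrees, forces in N, time in s.
With the tool pointing down it reaches from about 0.35 to 0.875 m from the base axis. Payload 4.2 kg.
Tool frame: the origin (TCP) lies at the very end of the fingers, on their centre line; the grasp point (between the pads) lies 19 mm behind it (ctrl.grasp_offset is the distance from the TCP to the grasp point, in m); z points along the fingers, y is the line along which they close (so a half turn about z gives the same grasp; the last joint's range is limited). The gripper opens to 85 mm and grips with 20 to 120 N. Pads are 22 mm wide; open, the fingers measure 114 mm over their backs; the gripper's body (76 mm by 85 mm) begins 54 mm behind the grasp point. The pads swing forward as they close: fully open they stand 13 mm farther back than shut.
Start: joints at [-56.345, 22.042, 0.453, 0, -68.411, -14.817], TCP at [0.202, -0.591, 0.231] pointing down, gripper open.
Joint ranges: [-179.83, 179.83], [-69.29, 118.12], [-61.27, 80.66], [-181.25, 117.63], [-171.15, -9.14], [-177.46, 177.46]. Speed limits (degrees/s): [159.86, 159.86, 180, 180, 180, 180].

### API

Orientations are given as a 3x3 rotation matrix whose columns are the frame's x, y, z axes.
In Python, from cell import ctrl gives the robot as it stands.
- The arm moves only by the tool apply_moves, never from a script. Its argument "plan" is one flat list of numbers, 7 for each row, row after row: the closure, from -1 (fully open) to 1 (shut), then the shift along the world's x, y, z normalised to -1 to 1, where 1 is 0.2 m, then the turn, a rotation vector about the world's x, y, z normalised to -1 to 1, where 1 is 90 degrees. A call has 1 to 20 rows; each row is the pose to reach, as a shift and turn from the pose commanded when the call began; what a row does not reach only later rows make up. A row lasts 1/10 s, in which the tool goes at most 50 mm and 8.59 degrees, less where a joint would pass 70% of its speed; a pose out of reach is approached as far as the arm can. A call with a number of a shift or a turn outside -1 to 1 is refused whole. A call with a gripper value outside its range is refused whole. The fingers move at their own pace and stop on an object; "grip_force" is the grip in N (left out, the last holds). Time passes only in rows, so rows that repeat a pose let the fingers close. It gives the time, the measured TCP pose, the force, the opening and the grip force at its end, in the units of the state.
- ctrl.get_obs(): the state, without advancing time (a new reading comes with each control period).
- ctrl.camera(name): name is "scene" or "top"; returns a dict with "frame" (480x640x3 uint8, red, green, blue), "fx", "fy", "cx", "cy" (pixels), "position" and "orientation" of the camera in the world. Camera axes: x right, y up, looking along -z (the intrinsics and any distortion apply to the point x, -y, -z); pixel columns grow to the right and rows downward; lengths in m; the calibration is good to about 2 mm. A picture is of the moment at which its call begins. There is no depth.
- ctrl.hand_in(): hands the job in; it is judged then, once.
The state is a dict: "clock": time; "q": joint angles; "joint_vel": joint speeds; "effort": joint torques, N m; "tcp_pos": TCP position; "eef_rot": TCP orientation; "wrist_force": force on the tool from outside, world axes, zero at the start; "ft_torque": the same for the moment, N m; "width": opening from 0.0 (shut) to 1.0 (fully open); "finger_force": force on a finger pad.
Only numpy, scipy, OpenCV 4.12 (cv2) and the standard library are available. Lean on these libraries where they do the work, as an engineer would, in place of code of your own. Each camera call takes 0.05 s, during which the arm holds its last target. There are 200 camera calls.

## Working session

There is one attempt and no reset: what is moved stays moved. The work goes in short steps, Python scripts to look and compute and a tool call to move; the robot and the scene stay as the last step left them, time stands still between calls to the robot, and variables do not carry over. Pictures are saved under pics/ and viewed, at most 14 in all, crops included, and the job is handed in when it is done.

Besides the shell and the picture viewer there is one more tool, called after "Emit:" as a command line: name --argument value ..., lists and objects as JSON in quotes. apply_moves: Moves the arm, as the interface text tells. Scaled input: -1 to 1 covers 0.2 m each way for a shift and 90 degrees each way for a turn. Its arguments: {"type":"object","properties":{"plan":{"type":"array"},"grip_force":{"type":"number"}},"required":["plan"]}

```bash
mkdir -p pics
cat > h.py <<'E'
import numpy as np, cv2
from cell import ctrl
def cam(n, save=None):
    c=ctrl.camera(n)
    if save: cv2.imwrite('pics/'+save, cv2.cvtColor(c['frame'],cv2.COLOR_RGB2BGR))
    return c
def ray(c,u,v,z):
    d=np.array([(u-c['cx'])/c['fx'],-(v-c['cy'])/c['fy'],-1]); R=np.array(c['orientation']); p=np.array(c['position'])
    d=R@d; return p+d*(z-p[2])/d[2]
def proj(c,P):
    q=np.array(c['orientation']).T@(np.array(P)-np.array(c['position'])); return c['cx']+c['fx']*q[0]/-q[2], c['cy']+c['fy']*q[1]/q[2]
E
python3 - <<'E'
from h import *
for n in('top','scene'):
    c=cam(n,n+'0.png'); print({k:np.round(v,3).tolist() if k!='frame' else 0 for k,v in c.items()})
print(ctrl.get_obs())
E
```

```text
{'frame': 0, 'fx': 509.103, 'fy': 509.103, 'cx': 331.571, 'cy': 244.413, 'position': [0.395, -0.028, 1.221], 'orientation': [[-0.022, 0.989, -0.148], [-1.0, -0.023, -0.006], [-0.009, 0.148, 0.989]]}
{'frame': 0, 'fx': 616.948, 'fy': 616.948, 'cx': 320.243, 'cy': 234.942, 'position': [-0.05, 0.86, 1.376], 'orientation': [[-0.804, 0.471, -0.363], [-0.595, -0.619, 0.513], [0.016, 0.628, 0.778]]}
{'clock': 0.1, 'q': array([-5.63430553e+01,  2.20871066e+01,  3.87100432e-01, -2.43905350e-02,
       -6.84104553e+01, -1.48161954e+01]), 'joint_vel': array([ 0.05398533, -0.11407283,  0.06553776,  0.13678951,  0.02813928,
       -0.02066315]), 'effort': array([-5.75399317e-04, -3.93319166e+01,  1.88929528e+01,  4.19801071e+00,
       -2.57580992e-03,  5.18830461e-06]), 'tcp_pos': array([ 0.20167857, -0.59101808,  0.23032198]), 'eef_rot': array([[-9.46470477e-01, -3.22789543e-01, -7.38993010e-04],
       [-3.22790370e-01,  9.46468726e-01,  1.82409114e-03],
       [ 1.10636228e-04,  1.96498824e-03, -9.99998063e-01]]), 'wrist_force': array([-0.48453707, -0.43206837, -0.03858575]), 'ft_torque': array([-0.00740134, -0.00914224, -0.06741565]), 'finger_force': 0.0, 'width': 0.9982868485960632}
```

View pics/top0.png

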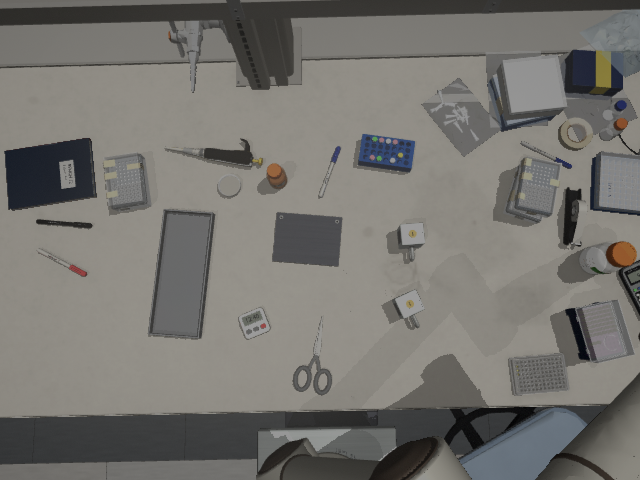

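View pics/scene0.png

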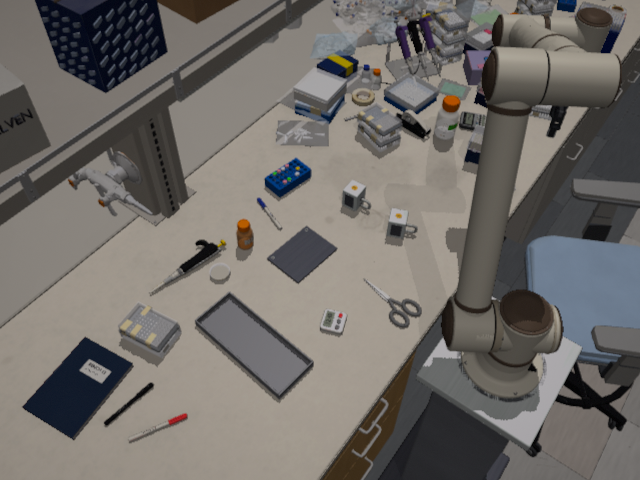

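The bench holds two padlocks: top view at about (411,235) and (408,303). The plate is at (275-341, 213-265), the tray is left at (150-213, 210-338), and the bottle is at (277,176). I'll measure next.

```bash
cat >> h.py <<'E'
def locks(c,zt=0.066,box=None):
    """top faces of padlocks (bright, 50x54) from top camera -> centre xy, yaw corners"""
    g=cv2.cvtColor(c['frame'],cv2.COLOR_RGB2GRAY); m=(g>205).astype(np.uint8)
    m=cv2.morphologyEx(m,cv2.MORPH_CLOSE,np.ones((9,9)))
    out=[]
    for k in cv2.findContours(m,cv2.RETR_EXTERNAL,cv2.CHAIN_APPROX_NONE)[0]:
        (u,v),_,_=r=cv2.minAreaRect(k); a=cv2.contourArea(k)
        if a<250 or a>1000 or not(230<u<480 and 150<v<400): continue
        P=np.array([ray(c,*q,zt)[:2] for q in cv2.boxPoints(r)])
        e=[P[1]-P[0],P[2]-P[1]]; ang=[np.degrees(np.arctan2(x[1],x[0])) for x in e]
        out.append((np.round((u,v)),a,P.mean(0).round(4),np.round([np.linalg.norm(x) for x in e],4),np.round(ang,1)))
    return out
E
python3 - <<'E'
from h import *
c=cam('top','t1.png')
for o in locks(c): print(*o)
f=c['frame']
A=cv2.resize(f[200:340,360:460],None,fx=4,fy=4,interpolation=cv2.INTER_CUBIC)
B=cv2.resize(f[200:340,265:360],None,fx=4,fy=4,interpolation=cv2.INTER_CUBIC)
cv2.imwrite('pics/t1c.png',cv2.cvtColor(np.hstack([B,A]),cv2.COLOR_RGB2BGR))
g=cv2.cvtColor(f,cv2.COLOR_RGB2GRAY)
def rect(u,v,z,lo,hi):
    m=((g>=lo)&(g<=hi)).astype(np.uint8); m=cv2.morphologyEx(m,cv2.MORPH_CLOSE,np.ones((7,7)));n,l=cv2.connectedComponents(m)
    k=cv2.findContours((l==l[v,u]).astype(np.uint8),cv2.RETR_EXTERNAL,2)[0][0]; b=cv2.boxPoints(cv2.minAreaRect(k))
    print(g[v,u],b.round(1).tolist()); P=np.array([ray(c,*q,z) for q in b]); print(P.round(4)[:,:2].tolist(),P.mean(0).round(4),[np.linalg.norm(P[i]-P[i-1]).round(4) for i in range(4)])
rect(308,230,.007,40,g[230,308]+22)
rect(180,280,.004,g[280,180]-10,g[280,180]+10)
E
```

```text
75 [[271.3999938964844, 261.20001220703125], [275.29998779296875, 211.60000610351562], [341.8999938964844, 216.8000030517578], [338.1000061035156, 266.29998779296875]]
[[0.5397, 0.1244], [0.6609, 0.1145], [0.6443, -0.0473], [0.5236, -0.0352]] [0.5921 0.0391 0.007 ] [np.float64(0.1604), np.float64(0.1217), np.float64(0.1627), np.float64(0.1213)]
105 [[146.89999389648438, 335.8999938964844], [161.3000030517578, 206.3000030517578], [215.3000030517578, 212.3000030517578], [200.89999389648438, 341.8999938964844]]
[[0.3694, 0.4198], [0.6818, 0.3943], [0.6636, 0.2616], [0.3527, 0.2919]] [0.5169 0.3419 0.004 ] [np.float64(0.129), np.float64(0.3134), np.float64(0.134), np.float64(0.3123)]
```

View pics/t1c.png

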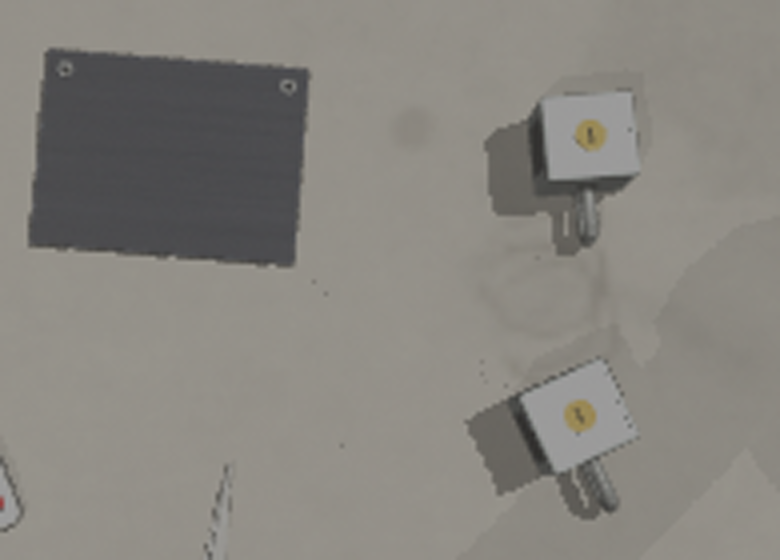

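Run:
```python
from h import *
c=cam('top')
def pts(L,ox,oc,z): return np.array([ray(c,(x-ox)/4+oc,y/4+200,z)[:2] for x,y in L])
def ang(a): return np.degrees(np.arctan2(a[1],a[0])).round(1)
p=pts([(29,246),(294,266),(308,69),(47,49)],0,265,.007); print('plate',p.round(4).tolist(),'edge mid',(p[0]+p[1])/2,'y-dir ang',ang(p[0]-p[1]),'x-dir',ang(p[3]-p[0]),ang(p[2]-p[1]),np.linalg.norm(p[0]-p[1]),np.linalg.norm(p[3]-p[0]))
for n,L,b in(('1',[(540,99),(631,91),(640,173),(548,182)],(591,135)),('2',[(518,397),(602,358),(638,436),(555,474)],(580,416))):
    p=pts(L,380,360,.066); print(n,p.mean(0).round(4),pts([b],380,360,.066).round(4),'y',ang(p[0]-p[1]),ang(p[3]-p[2]),'x',ang(p[0]-p[3]),ang(p[1]-p[2]),np.linalg.norm(p[0]-p[1]),np.linalg.norm(p[0]-p[3]))
q=[[146.9,335.9],[161.3,206.3],[215.3,212.3],[200.9,341.9]]
P=np.array([ray(c,*a,.024)[:2] for a in q]); print('tray',P.mean(0),ang(P[1]-P[0]))
```

```text
plate [[0.5389, 0.1225], [0.5232, -0.0362], [0.6431, -0.0476], [0.6593, 0.1109]] edge mid [0.53101307 0.04310863] y-dir ang 84.3 x-dir -5.5 -5.4 0.15948040079378542 0.12100449159745635
1 [ 0.5879 -0.2074] [[ 0.5885 -0.2081]] y 93.7 94.3 x 3.0 3.4 0.052647941028947626 0.04845582654982122
2 [ 0.4284 -0.1937] [[ 0.4285 -0.1946]] y 113.4 112.9 x 23.6 22.4 0.052585134748780404 0.04734012068298173
tray [0.5147961  0.33582658] -4.7
```

Emit:
apply_moves --plan '[-1,1,1,0,0,0,0.047,-1,1,1,0,0,0,0.047,-1,1,1,0,0,0,0.047,-1,1,1,0,0,0,0.047,-1,1,1,0,0,0,0.047,-1,1,1,0,0,0,0.047,-1,1,1,0,0,0,0.047]' --grip_force 40

```text
clock: 0.9
tcp_pos: [0.4044, -0.3889, 0.2312]
eef_rot: [[-0.918, -0.397, 0.0], [-0.397, 0.918, 0.0], [-0.001, 0.0, -1.0]]
wrist_force: [0.4, 0.1, -0.6]
width: 1.002
finger_force: 0.0
```

Emit:
apply_moves --plan '[-1,0.134,0.985,-0.3,0,0,0,-1,0.134,0.985,-0.3,0,0,0,-1,0.134,0.985,-0.3,0,0,0,-1,0.134,0.985,-0.3,0,0,0,-1,0.134,0.985,-0.3,0,0,0,-1,0.134,0.985,-0.3,0,0,0]'

```text
clock: 1.5
tcp_pos: [0.4285, -0.1937, 0.1711]
eef_rot: [[-0.919, -0.394, -0.001], [-0.394, 0.919, -0.0], [0.001, 0.0, -1.0]]
wrist_force: [-0.2, -0.9, 0.1]
width: 1.005
finger_force: 0.0
```

Run:
```python
from h import *
c=cam('scene','s1.png'); c=cam('top','t2.png'); s=ctrl.get_obs(); R=s['eef_rot']; print(s['clock'],s['tcp_pos'],np.degrees(np.arctan2(R[1,1],R[0,1])),R[:,2])
```

```text
1.6 [ 0.42893862 -0.19531293  0.17174711] 113.04365113046732 [ 7.63209532e-04 -4.49656811e-04 -9.99999608e-01]
```

View pics/s1.png

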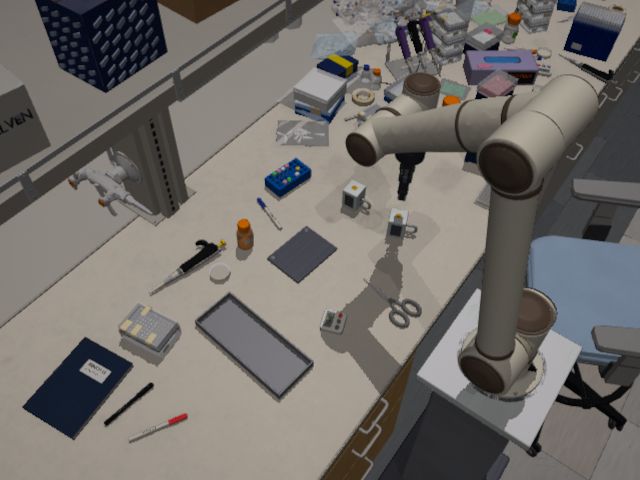

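The gripper is centred over the near padlock (397,224), which hasn't moved. I'll descend and grip.

Emit:
apply_moves --plan '[-1,0,0,-0.3,0,0,0,-1,0,0,-0.5,0,0,0,-1,0,0,-0.65,0,0,0,-1,0,0,-0.725,0,0,0,-1,0,0,-0.725,0,0,0,1,0,0,-0.725,0,0,0,1,0,0,-0.725,0,0,0,1,0,0,-0.725,0,0,0,1,0,0,-0.725,0,0,0,1,0,0,-0.725,0,0,0,1,0,0,-0.725,0,0,0,1,0,0,-0.725,0,0,0,1,0,0,-0.725,0,0,0]'

```text
clock: 2.9
tcp_pos: [0.4298, -0.1949, 0.0277]
eef_rot: [[-0.92, -0.392, 0.003], [-0.392, 0.92, -0.001], [-0.002, -0.002, -1.0]]
wrist_force: [-0.7, -2.6, 7.1]
width: 0.627
finger_force: 43.8
```

Emit:
apply_moves --plan '[1,0,0,0.2,0,0,0,1,0,0,0.4,0,0,0,1,0.1,0.25,0.4,0,0,-0.1,1,0.2,0.5,0.4,0,0,-0.2,1,0.3,0.75,0.4,0,0,-0.318,1,0.358,1,0.4,0,0,-0.318,1,0.358,1,0.4,0,0,-0.318,1,0.358,1,0.4,0,0,-0.318]'

```text
clock: 3.7
tcp_pos: [0.5012, 0.0091, 0.106]
eef_rot: [[-0.996, 0.092, 0.001], [0.092, 0.996, 0.001], [-0.001, 0.001, -1.0]]
wrist_force: [0.6, 0.3, -3.4]
width: 0.626
finger_force: 44.9
```

Emit:
apply_moves --plan '[1,0,0.2,0,0,0,0,1,0,0.2,-0.2,0,0,0,1,0,0.2,-0.3,0,0,0,1,0,0.2,-0.34,0,0,0,1,0,0.2,-0.34,0,0,0,1,0,0.2,-0.34,0,0,0]'

```text
clock: 4.3
tcp_pos: [0.5009, 0.0454, 0.039]
eef_rot: [[-0.995, 0.097, 0.001], [0.097, 0.995, 0.0], [-0.001, 0.0, -1.0]]
wrist_force: [1.2, 0.5, -4.3]
width: 0.625
finger_force: 45.0
```

Run:
```python
from h import *
f=cam('top')['frame'];g=cam('scene')['frame']
A=cv2.resize(f[190:310,250:370],None,fx=3,fy=3);B=cv2.resize(g[200:320,250:370],None,fx=3,fy=3)
cv2.imwrite('pics/p1.png',cv2.cvtColor(np.hstack([A,B]),cv2.COLOR_RGB2BGR))
```

```text
(no output)
```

View pics/p1.png

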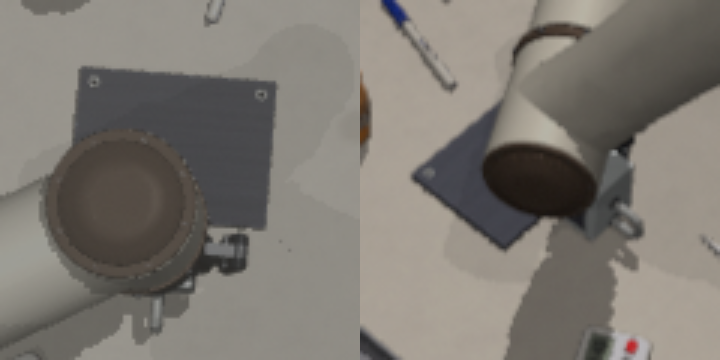

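The shackle sticks out at crop (157,310), so the padlock is in front of the plate edge. I'll lower it and slide it in.

Emit:
apply_moves --plan '[1,0,0,-0.03,0,0,0,1,0,0,-0.055,0,0,0,1,0.015,-0.0015,-0.055,0,0,0,1,0.025,-0.0025,-0.055,0,0,0,1,0.025,-0.0025,-0.055,0,0,0]'

```text
clock: 4.9
tcp_pos: [0.5041, 0.0448, 0.0278]
eef_rot: [[-0.995, 0.097, -0.002], [0.097, 0.995, -0.001], [0.002, -0.001, -1.0]]
wrist_force: [-4.4, 1.5, 5.2]
width: 0.626
finger_force: 46.5
```

Emit:
apply_moves --plan '[1,0.005,-0.0005,0,0,0,0,1,0.005,-0.0005,0,0,0,0]'

```text
clock: 5.1
tcp_pos: [0.5048, 0.0447, 0.0279]
eef_rot: [[-0.995, 0.097, -0.003], [0.097, 0.995, -0.001], [0.003, -0.001, -1.0]]
wrist_force: [-5.2, 0.8, 6.3]
width: 0.625
finger_force: 46.5
```

Emit:
apply_moves --plan '[1,0.005,-0.0005,0,0,0,0,1,0.005,-0.0005,0,0,0,0]'

```text
clock: 5.3
tcp_pos: [0.5057, 0.0445, 0.0279]
eef_rot: [[-0.995, 0.097, -0.003], [0.097, 0.995, -0.001], [0.003, -0.001, -1.0]]
wrist_force: [-5.7, 2.3, 6.5]
width: 0.625
finger_force: 46.5
```

Emit:
apply_moves --plan '[1,0.005,-0.0005,0,0,0,0,1,0.005,-0.0005,0,0,0,0]'

```text
clock: 5.5
tcp_pos: [0.5066, 0.0443, 0.0278]
eef_rot: [[-0.995, 0.097, -0.003], [0.097, 0.995, -0.001], [0.003, -0.001, -1.0]]
wrist_force: [-5.9, 0.8, 6.2]
width: 0.628
finger_force: 46.5
```

Emit:
apply_moves --plan '[1,0.01,-0.001,0,0,0,0,1,0.01,-0.001,0,0,0,0]'

```text
clock: 5.7
tcp_pos: [0.5083, 0.044, 0.0279]
eef_rot: [[-0.995, 0.097, -0.004], [0.097, 0.995, -0.001], [0.004, -0.001, -1.0]]
wrist_force: [-6.8, 1.0, 6.7]
width: 0.623
finger_force: 46.6
```

Emit:
apply_moves --plan '[1,0.01,-0.001,0,0,0,0,1,0.01,-0.001,0,0,0,0]'

```text
clock: 5.9
tcp_pos: [0.5085, 0.044, 0.0279]
eef_rot: [[-0.995, 0.097, -0.007], [0.097, 0.995, -0.001], [0.007, -0.002, -1.0]]
wrist_force: [-11.6, 5.5, 12.4]
width: 0.628
finger_force: 47.2
```

Emit:
apply_moves --plan '[1,-0.008,0.001,0,0,0,0,-1,-0.008,0.001,0,0,0,0,-1,-0.008,0.001,0,0,0,0,-1,-0.008,0.001,0,0,0,0,-1,-0.008,0.001,0,0,0,0,-1,-0.008,0.001,0.2,0,0,0,-1,-0.008,0.001,0.5,0,0,0,1,-0.008,0.001,0.5,0,0,0,1,-0.26,0.036,0.5,0,0,0,1,-0.26,0.036,0.5,0,0,0,1,-0.26,0.036,0.5,0,0,0,1,-0.26,0.036,0.5,0,0,0,1,-0.26,0.036,0.5,0,0,0,1,-0.26,0.036,0.5,0,0,0,1,-0.26,0.036,0.5,0,0,0,1,-0.26,0.036,0.5,0,0,0,1,-0.26,0.036,0.5,0,0,0]'

```text
clock: 7.6
tcp_pos: [0.4603, 0.0515, 0.1272]
eef_rot: [[-0.995, 0.097, -0.0], [0.097, 0.995, -0.0], [0.0, -0.0, -1.0]]
wrist_force: [0.5, 0.2, -0.6]
width: 0.0
finger_force: 0.0
```

Run:
```python
from h import *
f=cam('top')['frame'];g=cam('scene')['frame']
A=cv2.resize(f[190:310,250:370],None,fx=3,fy=3);B=cv2.resize(g[200:320,250:370],None,fx=3,fy=3)
cv2.imwrite('pics/p2.png',cv2.cvtColor(np.hstack([A,B]),cv2.COLOR_RGB2BGR))
```

```text
(no output)
```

View pics/p2.png

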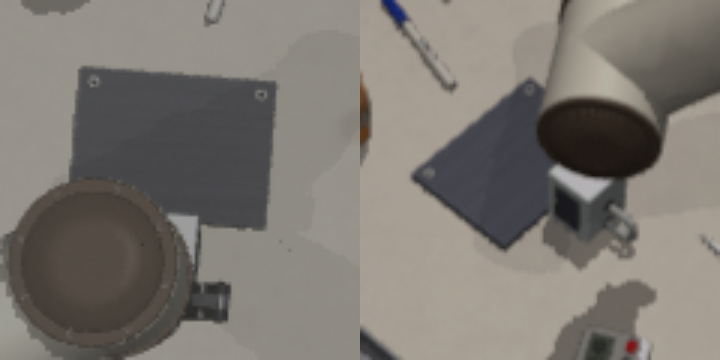

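Lock stands upright against the edge (scene crop 585,195), and the tool is just behind it. I'll lower behind the upper part.

Emit:
apply_moves --plan '[1,0,0,-0.2,0,0,0,1,0,0,-0.345,0,0,0,1,0,0,-0.345,0,0,0,1,0.035,-0.0035,-0.345,0,0,0,1,0.045,-0.0045,-0.345,0,0,0,1,0.045,-0.0045,-0.345,0,0,0]'

```text
clock: 8.3
tcp_pos: [0.4709, 0.0511, 0.0598]
eef_rot: [[-0.995, 0.097, 0.003], [0.097, 0.995, 0.001], [-0.003, 0.002, -1.0]]
wrist_force: [-0.0, 0.7, 0.8]
width: -0.0
finger_force: 0.0
```

Emit:
apply_moves --plan '[1,0.025,-0.0025,0.02,0,0,0,1,0.055,-0.005,0.04,0,0,0,1,0.083,-0.008,0.055,0,0,0,1,0.125,-0.012,0.075,0,0,0,1,0.17,-0.017,0.09,0,0,0,1,0.215,-0.021,0.1,0,0,0,1,0.26,-0.026,0.102,0,0,0,1,0.3,-0.03,0.102,0,0,0,1,0.32,-0.032,0.35,0,0,0,1,0.32,-0.032,0.6,0,0,0,1,0.32,-0.032,0.7,0,0,0,1,0.32,-0.032,0.7,0,0,0]'

```text
clock: 9.5
tcp_pos: [0.536, 0.0448, 0.2021]
eef_rot: [[-0.995, 0.096, 0.008], [0.096, 0.995, 0.002], [-0.008, 0.003, -1.0]]
wrist_force: [0.6, -0.0, -0.8]
width: 0.001
finger_force: 0.0
```

Emit:
apply_moves --plan '[1,-0.7,0,0,0,0,0,1,-0.7,0,0,0,0,0,1,-0.7,0,0,0,0,0,1,-0.7,0,0,0,0,0,1,-0.7,0,0,0,0,0]'

```text
clock: 10.0
tcp_pos: [0.3928, 0.0442, 0.1979]
eef_rot: [[-0.995, 0.096, -0.0], [0.096, 0.995, -0.0], [0.0, -0.0, -1.0]]
wrist_force: [0.2, -0.2, -0.7]
width: -0.001
finger_force: 0.0
```

Run:
```python
from h import *
f=cam('top')['frame'];g=cam('scene')['frame']
A=cv2.resize(f[190:310,250:370],None,fx=3,fy=3);B=cv2.resize(g[200:320,250:370],None,fx=3,fy=3)
cv2.imwrite('pics/p3.png',cv2.cvtColor(np.hstack([A,B]),cv2.COLOR_RGB2BGR))
```

```text
(no output)
```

View pics/p3.png

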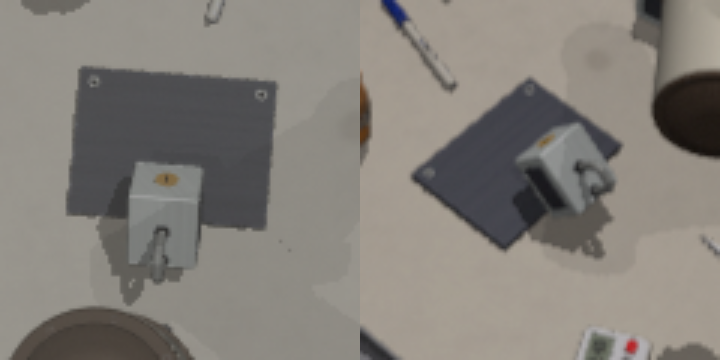

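The padlock leans part-way: in the top crop both its key face (165,180) and shackle face (165,230) show. I'll see whether it's settled and at what angle.

Run:
```python
from h import *
f=cam('top')['frame'];g=cam('scene')['frame']
A=cv2.resize(f[235:290,280:330],None,fx=8,fy=8,interpolation=cv2.INTER_CUBIC);B=cv2.resize(g[235:290,295:345],None,fx=8,fy=8,interpolation=cv2.INTER_CUBIC)
cv2.imwrite('pics/p4.png',cv2.cvtColor(np.hstack([A,B]),cv2.COLOR_RGB2BGR))
```

```text
(no output)
```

View pics/p4.png

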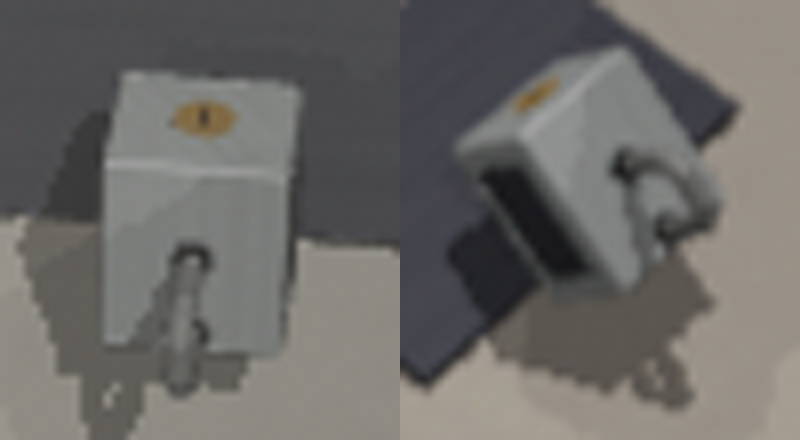

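It has settled at about 37°, held by the weight of the shackle. I'll push the key-end edge on, down and forward, clear of the shackle.

Emit:
apply_moves --plan '[1,0.25,0,0,0,0,0,1,0.5,-0.01,0,0,0,0,1,0.77,-0.01,0,0,0,0,1,0.77,-0.01,-0.2,0,0,0,1,0.77,-0.01,-0.4,0,0,0,1,0.77,-0.01,-0.5,0,0,0,1,0.77,-0.01,-0.5,0,0,0,1,0.77,-0.01,-0.5,0,0,0]'

```text
clock: 11.0
tcp_pos: [0.5482, 0.0421, 0.0981]
eef_rot: [[-0.995, 0.097, -0.0], [0.097, 0.995, -0.001], [0.0, -0.001, -1.0]]
wrist_force: [0.5, -0.4, 0.2]
width: 0.0
finger_force: 0.0
```

Run:
```python
from h import *
c=cam('top');print(ray(c,305.4,249.8,.062)); print(ray(c,280+200/8,235+170/8,.08))
```

```text
[0.55765645 0.0392647  0.062     ]
[0.54044814 0.03934064 0.08      ]
```

Emit:
apply_moves --plan '[1,-0.02,0,-0.065,0,0,0,1,-0.02,0,-0.08,0,0,0,1,-0.015,0,-0.1,0,0,0,1,0.01,-0.001,-0.115,0,0,0,1,0.03,-0.003,-0.125,0,0,0,1,0.05,-0.005,-0.135,0,0,0,1,0.085,-0.008,-0.155,0,0,0,1,0.12,-0.012,-0.185,0,0,0,1,0.15,-0.015,-0.2,0,0,0,1,0.15,-0.015,-0.2,0,0,0]'

```text
clock: 12.05
tcp_pos: [0.5771, 0.039, 0.0571]
eef_rot: [[-0.995, 0.098, -0.002], [0.098, 0.995, -0.0], [0.002, -0.001, -1.0]]
wrist_force: [1.8, 0.1, 0.8]
width: 0.001
finger_force: 0.7
```

Emit:
apply_moves --plan '[1,0,0,0.3,0,0,0,1,0,0,0.5,0,0,0,1,-0.5,0,0.5,0,0,0,1,-0.9,0,0.5,0,0,0,1,-0.9,0,0.5,0,0,0,1,-0.9,0,0.5,0,0,0]'

```text
clock: 12.65
tcp_pos: [0.3918, 0.0377, 0.1568]
eef_rot: [[-0.995, 0.098, -0.006], [0.098, 0.995, -0.001], [0.006, -0.002, -1.0]]
wrist_force: [0.1, 1.1, -0.0]
width: -0.002
finger_force: 0.0
```

Run:
```python
from h import *
f=cam('top')['frame'];g=cam('scene')['frame']
A=cv2.resize(f[205:290,270:350],None,fx=4.5,fy=4.5,interpolation=cv2.INTER_CUBIC);B=cv2.resize(g[215:300,275:355],None,fx=4.5,fy=4.5,interpolation=cv2.INTER_CUBIC)
cv2.imwrite('pics/p5.png',cv2.cvtColor(np.hstack([A,B]),cv2.COLOR_RGB2BGR))
```

```text
(no output)
```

View pics/p5.png

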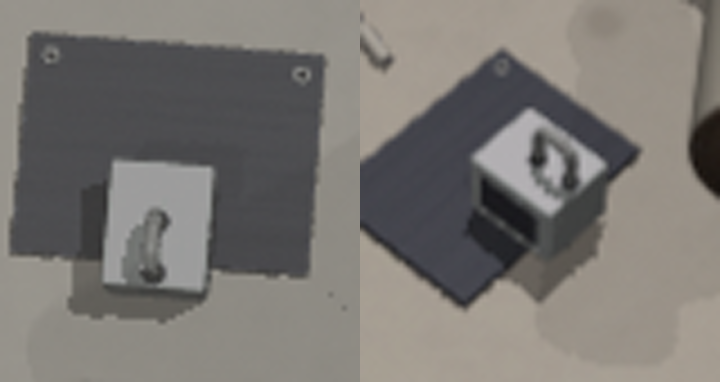

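It rests on its base on the plate, with its top face centred at crop (160,227) and the bow at (152,245). Computing the press point.

```bash
cat >> h.py <<'E'
a=np.radians(-5.6); EX=np.array([np.cos(a),np.sin(a)]); EY=np.array([-EX[1],EX[0]]); E0=np.array([.532,.043])
def pf(P): return np.round([(P[:2]-E0)@EX,(P[:2]-E0)@EY],4)
E
python3 - <<'E'
from h import *
c=cam('top')
C=[ray(c,270+x/4.5,205+y/4.5,.057) for x,y in [(112,160),(215,168),(210,294),(104,286)]]
m=np.mean(C,0); d=C[1]-C[2]; print('centre',m,pf(m),'ang',np.degrees(np.arctan2(d[1],d[0])))
b=ray(c,270+152/4.5,205+245/4.5,.09); print('bow',b,pf(b), 'from centre',m[:2]-.012*EX)
E
```

```text
centre [0.54534928 0.03926145 0.057     ] [ 0.0137 -0.0024] ang -3.2845052785789277
bow [0.53203926 0.04159046 0.09      ] [ 0.0002 -0.0014] from centre [0.53340655 0.04043244]
```

The bow is right over the edge, so I'll push the padlock 26 mm further onto the plate first.

Emit:
apply_moves --plan '[1,0.25,0.015,-0.1,0,0,0,1,0.45,0.035,-0.3,0,0,0,1,0.475,0.035,-0.5,0,0,0,1,0.475,0.035,-0.66,0,0,0,1,0.475,0.035,-0.66,0,0,0,1,0.52,0.03,-0.66,0,0,0,1,0.55,0.027,-0.66,0,0,0,1,0.58,0.024,-0.66,0,0,0,1,0.61,0.021,-0.66,0,0,0,1,0.64,0.018,-0.66,0,0,0,1,0.68,0.015,-0.66,0,0,0,1,0.68,0.015,-0.66,0,0,0]'

```text
clock: 14.0
tcp_pos: [0.5347, 0.0423, 0.0271]
eef_rot: [[-0.995, 0.097, 0.002], [0.097, 0.995, 0.001], [-0.002, 0.001, -1.0]]
wrist_force: [-0.2, -0.1, -0.5]
width: 0.001
finger_force: 0.1
```

Emit:
apply_moves --plan '[1,-0.1,0.01,0,0,0,0,1,-0.1,0.01,0.3,0,0,0,1,-0.1,0.01,0.6,0,0,0,1,-0.5,0.01,0.65,0,0,0,1,-0.7,0.01,0.65,0,0,0,1,-0.7,0.01,0.65,0,0,0]'

```text
clock: 14.6
tcp_pos: [0.3911, 0.0439, 0.1577]
eef_rot: [[-0.995, 0.097, 0.003], [0.097, 0.995, 0.002], [-0.003, 0.003, -1.0]]
wrist_force: [0.3, 0.5, -1.1]
width: -0.002
finger_force: 0.0
```

```bash
cat >> h.py <<'E'
def body(c,z,lo=120,box=(200,300,265,350)):
    """bright top face inside the plate region"""
    y0,y1,x0,x1=box; f=c['frame'].astype(int); g=f.sum(2)/3
    m=np.zeros(g.shape,np.uint8); m[y0:y1,x0:x1]=(g>lo)[y0:y1,x0:x1]
    return m
E
python3 - <<'E'
from h import *
c=cam('top'); f=c['frame']
print(f[250,300],f[225,300],f[280,300],f[256,314])
A=cv2.resize(f[205:290,270:350],None,fx=6,fy=6,interpolation=cv2.INTER_CUBIC)
cv2.imwrite('pics/p6.png',cv2.cvtColor(A,cv2.COLOR_RGB2BGR)); print(ctrl.get_obs()['tcp_pos'])
E
```

```text
[115 117 114] [77 77 80] [142 138 131] [119 121 119]
[0.38890496 0.04338292 0.1578048 ]
```

View pics/p6.png

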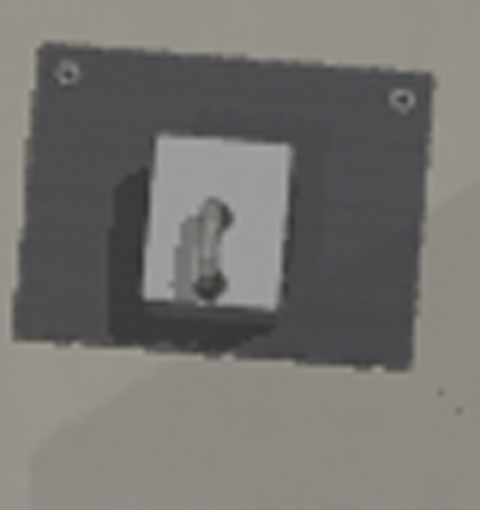

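The padlock is fully on the plate, with its top face corners at (157,135), (293,143), (277,310) and (142,300).

Run:
```python
from h import *
c=cam('top')
C=[ray(c,270+x/6,205+y/6,.057) for x,y in [(157,135),(293,143),(277,310),(142,300)]]
m=np.mean(C,0); d=C[1]-C[2]+C[0]-C[3]; t=np.arctan2(d[1],d[0]);e=C[0]-C[1]+C[3]-C[2]; print('centre',m,pf(m),'ang',np.degrees(t),np.degrees(np.arctan2(e[1],e[0])))
b=ray(c,270+212/6,205+245/6,.09); print('bow',b,'from centre',m[:2]-.012*np.array([np.cos(t),np.sin(t)]))
```

```text
centre [0.57666304 0.03741596 0.057     ] [ 0.045  -0.0012] ang -6.124157783698082 84.81562801116229
bow [0.56272497 0.03766472 0.09      ] from centre [0.56473152 0.03869616]
```

Emit:
apply_moves --plan '[1,0.25,-0.01,0,0,0,0,1,0.5,-0.02,0,0,0,0,1,0.75,-0.03,0,0,0,0,1,0.872,-0.03,-0.1,0,0,0,1,0.872,-0.03,-0.25,0,0,0,1,0.872,-0.03,-0.29,0,0,0,1,0.872,-0.03,-0.29,0,0,0,1,0.872,-0.03,-0.29,0,0,0]'

```text
clock: 15.5
tcp_pos: [0.5685, 0.0384, 0.0995]
eef_rot: [[-0.995, 0.096, 0.002], [0.096, 0.995, 0.0], [-0.002, 0.0, -1.0]]
wrist_force: [-0.8, -0.1, 0.5]
width: 0.001
finger_force: 0.0
```

Emit:
apply_moves --plan '[1,0,0,-0.03,0,0,0,1,0,0,-0.05,0,0,0,1,0,0,-0.065,0,0,0,1,0,0,-0.08,0,0,0,1,0,0,-0.08,0,0,0]'

```text
clock: 16.0
tcp_pos: [0.5683, 0.0386, 0.0839]
eef_rot: [[-0.995, 0.096, 0.003], [0.096, 0.995, 0.001], [-0.003, 0.001, -1.0]]
wrist_force: [-0.6, 0.8, 4.3]
width: 0.001
finger_force: 2.3
```

Emit:
apply_moves --plan '[1,0,0,-0.015,0,0,0,1,0,0,-0.025,0,0,0,1,0,0,-0.033,0,0,0,1,0,0,-0.033,0,0,0]'

```text
clock: 16.4
tcp_pos: [0.5685, 0.0386, 0.0779]
eef_rot: [[-0.995, 0.096, 0.003], [0.096, 0.995, 0.0], [-0.003, 0.0, -1.0]]
wrist_force: [-3.9, 0.8, 11.0]
width: -0.002
finger_force: 5.4
```

Emit:
apply_moves --plan '[1,0,0,-0.008,0,0,0,1,0,0,-0.008,0,0,0]'

```text
clock: 16.6
tcp_pos: [0.5687, 0.0386, 0.0777]
eef_rot: [[-0.995, 0.095, 0.003], [0.095, 0.995, -0.0], [-0.003, 0.0, -1.0]]
wrist_force: [-4.9, 1.0, 19.1]
width: 0.002
finger_force: 9.2
```

Emit:
apply_moves --plan '[1,0,0,0.025,0,0,0,1,0,0,0.025,0,0,0,1,0,0,0.025,0,0,0]'

```text
clock: 16.9
tcp_pos: [0.568, 0.0384, 0.0795]
eef_rot: [[-0.995, 0.096, 0.001], [0.096, 0.995, 0.0], [-0.001, 0.0, -1.0]]
wrist_force: [-0.7, 1.3, 4.2]
width: 0.001
finger_force: 2.7
```

Emit:
apply_moves --plan '[1,0,0,0.02,0,0,0,1,0,0,0.02,0,0,0,1,0,0,0.02,0,0,0]'

```text
clock: 17.2
tcp_pos: [0.5672, 0.038, 0.0825]
eef_rot: [[-0.995, 0.097, -0.001], [0.097, 0.995, -0.0], [0.001, -0.0, -1.0]]
wrist_force: [-0.2, 0.1, 1.0]
width: 0.003
finger_force: 0.0
```

It stays locked: no force at z 0.0825. Now I'll grip the body.

Emit:
apply_moves --plan '[1,0,0,0.25,0,0,0,-1,0.045,-0.003,0.25,0,0,0,-1,0.045,-0.003,0.25,0,0,0,-1,0.045,-0.003,0.25,0,0,0,-1,0.045,-0.003,0.25,0,0,0,-1,0.045,-0.003,0.25,0,0,0,-1,0.045,-0.003,0.25,0,0,0,-1,0.045,-0.003,0.25,0,0,0,-1,0.045,-0.003,0,0,0,0,-1,0.045,-0.003,-0.2,0,0,0,-1,0.045,-0.003,-0.305,0,0,0,-1,0.045,-0.003,-0.305,0,0,0,1,0.045,-0.003,-0.305,0,0,0,1,0.045,-0.003,-0.305,0,0,0,1,0.045,-0.003,-0.305,0,0,0,1,0.045,-0.003,-0.305,0,0,0,1,0.045,-0.003,-0.305,0,0,0,1,0.045,-0.003,-0.305,0,0,0,1,0.045,-0.003,-0.305,0,0,0]'

```text
clock: 19.1
tcp_pos: [0.5781, 0.038, 0.0242]
eef_rot: [[-0.995, 0.096, 0.004], [0.096, 0.995, 0.001], [-0.004, 0.001, -1.0]]
wrist_force: [-0.7, -0.3, 5.9]
width: 0.621
finger_force: 45.0
```

Emit:
apply_moves --plan '[1,0,0,0.2,0,0,0,1,0,0,0.4,0,0,0,1,0,0,0.5,0,0,0,1,0,0,0.5,0,0,0]'

```text
clock: 19.5
tcp_pos: [0.5782, 0.0382, 0.1253]
eef_rot: [[-0.995, 0.097, 0.007], [0.097, 0.995, 0.002], [-0.006, 0.003, -1.0]]
wrist_force: [0.5, 0.5, -2.7]
width: 0.625
finger_force: 44.8
```

Run:
```python
from h import *
s=ctrl.get_obs(); print(s['q'].round(1),s['tcp_pos'],s['width'])
```

```text
[  19.8   23.   -14.6    0.   -52.  -115.3] [0.57817965 0.0381511  0.12526822] 0.6254871747317728
```

Emit:
apply_moves --plan '[1,0.035,0.25,0,0,0,1,1,0.035,0.5,0,0,0,1,1,0.035,0.7,0,0,0,1,1,0.035,0.9,0,0,0,1,1,0.035,1,0,0,0,1,1,0.035,1,0,0,0,1,1,0.035,1,0,0,0,1,1,0.035,1,0,0,0,1,1,0.035,1,0,0,0,1,1,0.035,1,0,0,0,1,1,0.035,1,0,0,0,1,1,0.035,1,0,0,0,1]'

```text
clock: 20.7
tcp_pos: [0.582, 0.2368, 0.1192]
eef_rot: [[-0.098, -0.995, -0.005], [-0.995, 0.098, -0.002], [0.003, 0.004, -1.0]]
wrist_force: [-0.3, 0.8, -3.4]
width: 0.62
finger_force: 44.8
```

Emit:
apply_moves --plan '[1,0,0.25,0,0,0,0,1,0,0.46,0,0,0,0,1,0,0.46,-0.1,0,0,0,1,0,0.46,-0.28,0,0,0,1,0,0.46,-0.28,0,0,0]'

```text
clock: 21.2
tcp_pos: [0.5788, 0.3267, 0.0586]
eef_rot: [[-0.1, -0.995, -0.013], [-0.995, 0.1, -0.009], [0.01, 0.012, -1.0]]
wrist_force: [-1.2, -1.3, -5.0]
width: 0.626
finger_force: 44.6
```

Run:
```python
from h import *
f=cam('top')['frame'];g=cam('scene')['frame']
A=cv2.resize(f[190:350,140:260],None,fx=3,fy=3);B=cv2.resize(g[270:430,180:330],None,fx=3,fy=3)
cv2.imwrite('pics/p7.png',cv2.cvtColor(np.hstack([A[:480],B[:480,:430]]),cv2.COLOR_RGB2BGR))
```

```text
(no output)
```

View pics/p7.png

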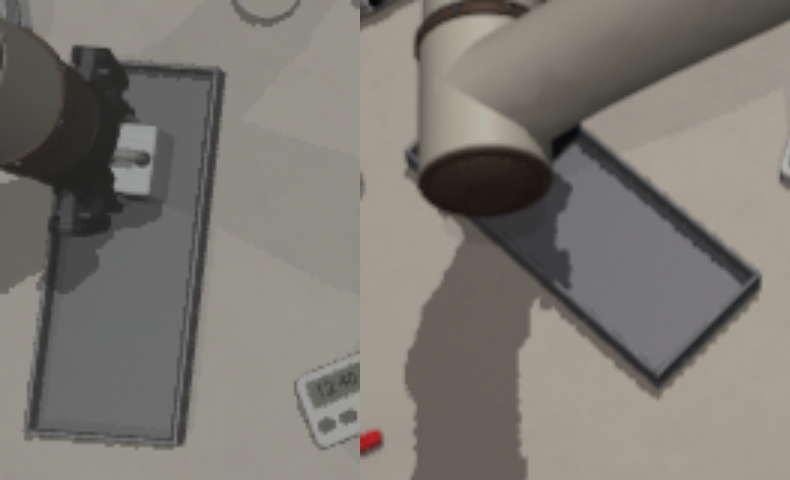

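The padlock hangs inside the tray walls (top crop 138,158). I'll lower and release.

Emit:
apply_moves --plan '[1,0,0,-0.1,0,0,0,1,0,0,-0.18,0,0,0,1,0,0,-0.21,0,0,0,1,0,0,-0.21,0,0,0,1,0,0,-0.21,0,0,0]'

```text
clock: 21.8
tcp_pos: [0.5847, 0.3301, 0.0258]
eef_rot: [[-0.097, -0.995, 0.002], [-0.995, 0.097, 0.001], [-0.002, -0.002, -1.0]]
wrist_force: [-0.0, 0.4, -4.2]
width: 0.626
finger_force: 44.7
```

Emit:
apply_moves --plan '[1,0,0,-0.015,0,0,0,1,0,0,-0.025,0,0,0,1,0,0,-0.025,0,0,0]'

```text
clock: 22.1
tcp_pos: [0.5844, 0.3302, 0.0212]
eef_rot: [[-0.096, -0.995, 0.002], [-0.995, 0.096, 0.001], [-0.001, -0.002, -1.0]]
wrist_force: [-2.0, -1.0, 5.1]
width: 0.627
finger_force: 45.6
```

Emit:
apply_moves --plan '[-1,0,0,0,0,0,0,-1,0,0,0,0,0,0,-1,0,0,0,0,0,0,-1,0,0,0,0,0,0,-1,0,0,0,0,0,0,-1,0,0,0.25,0,0,0,-1,0,0,0.5,0,0,0,-1,0,0,0.75,0,0,0,-1,0,0,0.75,0,0,0]'

```text
clock: 23.0
tcp_pos: [0.5877, 0.3322, 0.1788]
eef_rot: [[-0.095, -0.995, 0.015], [-0.995, 0.095, 0.01], [-0.011, -0.014, -1.0]]
wrist_force: [1.1, 0.1, -0.2]
width: 1.003
finger_force: 0.0
```

Emit:
apply_moves --plan '[-1,0,-0.25,0,0,0,-0.893,-1,0,-0.5,0,0,0,-0.893,-1,0,-0.75,0,0,0,-0.893,-1,0,-1,0,0,0,-0.893,-1,0,-1,0,0,0,-0.893,-1,0,-1,0,0,0,-0.893,-1,0,-1,0,0,0,-0.893,-1,0,-1,0,0,0,-0.893,-1,0,-1,0,0,0,-0.893,-1,0,-1,0,0,0,-0.893,-1,0,-1,0,0,0,-0.893]'

```text
clock: 24.1
tcp_pos: [0.5836, 0.1296, 0.1689]
eef_rot: [[-0.997, -0.071, -0.0], [-0.071, 0.997, -0.0], [0.0, -0.0, -1.0]]
wrist_force: [-0.1, -0.3, -0.0]
width: 1.003
finger_force: 0.0
```

Run:
```python
from h import *
f=cam('top')['frame']
A=cv2.resize(f[190:350,140:260],None,fx=3,fy=3);B=cv2.resize(f[210:330,370:440],None,fx=4,fy=4,interpolation=cv2.INTER_CUBIC)
cv2.imwrite('pics/p8.png',cv2.cvtColor(np.hstack([A,B]),cv2.COLOR_RGB2BGR))
```

```text
(no output)
```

View pics/p8.png

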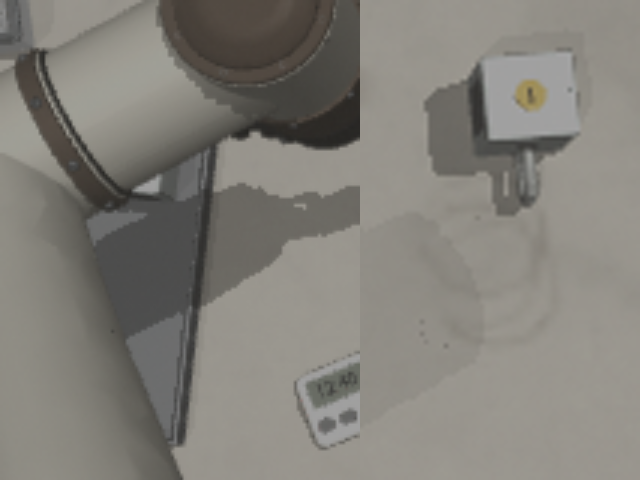

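The remaining padlock is unmoved (brass at the same pixel, 412.75,233.75). Fetching it.

Emit:
apply_moves --plan '[-1,0.02,-0.25,0,0,0,0,-1,0.02,-0.5,0,0,0,0,-1,0.02,-0.75,0,0,0,0,-1,0.02,-1,0,0,0,0,-1,0.02,-1,0,0,0,0]'

```text
clock: 24.65
tcp_pos: [0.5869, -0.0754, 0.1689]
eef_rot: [[-0.998, -0.066, -0.001], [-0.066, 0.998, -0.001], [0.001, -0.001, -1.0]]
wrist_force: [-0.8, 1.0, 0.4]
width: 0.999
finger_force: 0.0
```

Emit:
apply_moves --plan '[-1,0,-0.25,0,0,0,0,-1,0,-0.5,0,0,0,0,-1,0,-0.69,0,0,0,0,-1,0,-0.69,0,0,0,0,-1,0,-0.69,0,0,0,0]'

```text
clock: 25.15
tcp_pos: [0.5874, -0.209, 0.1687]
eef_rot: [[-0.998, -0.07, -0.0], [-0.07, 0.998, 0.0], [0.0, 0.0, -1.0]]
wrist_force: [-0.9, -0.2, 0.8]
width: 1.002
finger_force: 0.0
```

Emit:
apply_moves --plan '[-1,0,0,-0.3,0,0,0,-1,0,0,-0.5,0,0,0,-1,0,0,-0.65,0,0,0,-1,0,0,-0.715,0,0,0,-1,0,0,-0.715,0,0,0,1,0,0,-0.715,0,0,0,1,0,0,-0.715,0,0,0,1,0,0,-0.715,0,0,0,1,0,0,-0.715,0,0,0,1,0,0,-0.715,0,0,0,1,0,0,-0.715,0,0,0,1,0,0,-0.715,0,0,0]'

```text
clock: 26.35
tcp_pos: [0.5893, -0.2083, 0.0286]
eef_rot: [[-0.997, -0.072, 0.005], [-0.072, 0.997, -0.001], [-0.005, -0.001, -1.0]]
wrist_force: [-0.9, 2.3, 6.5]
width: 0.63
finger_force: 43.4
```

Emit:
apply_moves --plan '[1,0,0,0.2,0,0,0,1,0,0,0.4,0,0,0,1,-0.1,0.25,0.4,0,0,-0.107,1,-0.2,0.5,0.4,0,0,-0.107,1,-0.3,0.75,0.4,0,0,-0.107,1,-0.437,1,0.4,0,0,-0.107,1,-0.437,1,0.4,0,0,-0.107,1,-0.437,1,0.4,0,0,-0.107]'

```text
clock: 27.15
tcp_pos: [0.4981, -0.0065, 0.106]
eef_rot: [[-0.996, 0.093, -0.002], [0.093, 0.996, 0.001], [0.002, 0.0, -1.0]]
wrist_force: [-0.1, -0.5, -3.9]
width: 0.632
finger_force: 44.7
```

Emit:
apply_moves --plan '[1,0,0.27,0,0,0,0,1,0,0.27,-0.2,0,0,0,1,0,0.27,-0.34,0,0,0,1,0,0.27,-0.38,0,0,0,1,0,0.27,-0.395,0,0,0,1,0,0.27,-0.395,0,0,0]'

```text
clock: 27.75
tcp_pos: [0.4982, 0.0443, 0.0287]
eef_rot: [[-0.995, 0.098, -0.005], [0.098, 0.995, -0.002], [0.005, -0.002, -1.0]]
wrist_force: [-9.2, 2.1, 10.5]
width: 0.63
finger_force: 45.8
```

Emit:
apply_moves --plan '[1,0.015,-0.0015,0,0,0,0,1,0.025,-0.0025,0,0,0,0,1,0.025,-0.0025,0,0,0,0]'

```text
clock: 28.05
tcp_pos: [0.5042, 0.0438, 0.0287]
eef_rot: [[-0.995, 0.098, -0.003], [0.098, 0.995, -0.001], [0.003, -0.001, -1.0]]
wrist_force: [-7.2, 1.8, 7.6]
width: 0.631
finger_force: 45.5
```

Emit:
apply_moves --plan '[1,0.01,-0.001,0,0,0,0,1,0.01,-0.001,0,0,0,0]'

```text
clock: 28.25
tcp_pos: [0.5063, 0.0436, 0.0287]
eef_rot: [[-0.995, 0.098, -0.003], [0.098, 0.995, -0.001], [0.002, -0.001, -1.0]]
wrist_force: [-6.1, 2.1, 7.1]
width: 0.625
finger_force: 45.4
```

Emit:
apply_moves --plan '[1,0.005,-0.0005,0,0,0,0,1,0.005,-0.0005,0,0,0,0]'

```text
clock: 28.45
tcp_pos: [0.5071, 0.0435, 0.0287]
eef_rot: [[-0.995, 0.098, -0.003], [0.098, 0.995, -0.001], [0.003, -0.001, -1.0]]
wrist_force: [-6.5, 1.4, 8.3]
width: 0.634
finger_force: 45.5
```

Emit:
apply_moves --plan '[1,0.008,-0.0008,0,0,0,0,1,0.008,-0.0008,0,0,0,0]'

```text
clock: 28.65
tcp_pos: [0.5082, 0.0433, 0.0287]
eef_rot: [[-0.995, 0.098, -0.004], [0.098, 0.995, -0.001], [0.004, -0.002, -1.0]]
wrist_force: [-7.9, 3.3, 9.3]
width: 0.627
finger_force: 45.4
```

Emit:
apply_moves --plan '[1,0.006,-0.0005,0,0,0,0,1,0.006,-0.0005,0,0,0,0]'

```text
clock: 28.85
tcp_pos: [0.5084, 0.0433, 0.0288]
eef_rot: [[-0.995, 0.098, -0.006], [0.098, 0.995, -0.001], [0.006, -0.002, -1.0]]
wrist_force: [-11.6, 4.4, 12.7]
width: 0.624
finger_force: 45.7
```

Emit:
apply_moves --plan '[1,-0.008,0.001,0,0,0,0,-1,-0.008,0.001,0,0,0,0,-1,-0.008,0.001,0,0,0,0,-1,-0.008,0.001,0,0,0,0,-1,-0.008,0.001,0,0,0,0,-1,-0.008,0.001,0.2,0,0,0,-1,-0.008,0.001,0.5,0,0,0,1,-0.008,0.001,0.5,0,0,0,1,-0.26,0.036,0.5,0,0,0,1,-0.26,0.036,0.5,0,0,0,1,-0.26,0.036,0.5,0,0,0,1,-0.26,0.036,0.5,0,0,0,1,-0.26,0.036,0.5,0,0,0,1,-0.26,0.036,0.5,0,0,0,1,-0.26,0.036,0.5,0,0,0,1,-0.26,0.036,0.5,0,0,0,1,-0.26,0.036,0.5,0,0,0]'

```text
clock: 30.55
tcp_pos: [0.4591, 0.0517, 0.127]
eef_rot: [[-0.995, 0.097, -0.0], [0.097, 0.995, -0.0], [0.0, -0.0, -1.0]]
wrist_force: [-0.1, -0.1, -0.4]
width: 0.002
finger_force: 0.0
```

Emit:
apply_moves --plan '[1,0,0,-0.2,0,0,0,1,0,0,-0.345,0,0,0,1,0,0,-0.345,0,0,0,1,0.035,-0.0035,-0.345,0,0,0,1,0.045,-0.0045,-0.345,0,0,0,1,0.045,-0.0045,-0.345,0,0,0]'

```text
clock: 31.15
tcp_pos: [0.4697, 0.0514, 0.0596]
eef_rot: [[-0.995, 0.097, 0.004], [0.097, 0.995, 0.001], [-0.003, 0.002, -1.0]]
wrist_force: [-0.2, -0.1, -0.5]
width: 0.001
finger_force: 0.0
```

Same push, then a check before the second nudge.

Emit:
apply_moves --plan '[1,0.025,-0.0025,0.02,0,0,0,1,0.055,-0.005,0.04,0,0,0,1,0.083,-0.008,0.055,0,0,0,1,0.125,-0.012,0.075,0,0,0,1,0.17,-0.017,0.09,0,0,0,1,0.215,-0.021,0.1,0,0,0,1,0.26,-0.026,0.102,0,0,0,1,0.3,-0.03,0.102,0,0,0,1,0.32,-0.032,0.35,0,0,0,1,0.32,-0.032,0.6,0,0,0,1,0.32,-0.032,0.7,0,0,0,1,0.32,-0.032,0.7,0,0,0]'

```text
clock: 32.35
tcp_pos: [0.5348, 0.0451, 0.2018]
eef_rot: [[-0.995, 0.096, 0.008], [0.096, 0.995, 0.003], [-0.008, 0.003, -1.0]]
wrist_force: [0.2, -0.2, -1.0]
width: 0.002
finger_force: 0.0
```

Emit:
apply_moves --plan '[1,-0.7,0,0,0,0,0,1,-0.7,0,0,0,0,0,1,-0.7,0,0,0,0,0,1,-0.7,0,0,0,0,0,1,-0.7,0,0,0,0,0]'

```text
clock: 32.85
tcp_pos: [0.3916, 0.0445, 0.1977]
eef_rot: [[-0.995, 0.096, -0.0], [0.096, 0.995, -0.0], [0.0, -0.0, -1.0]]
wrist_force: [0.7, 0.8, 0.2]
width: 0.001
finger_force: 0.0
```

Run:
```python
from h import *
f=cam('top')['frame'];g=cam('scene')['frame']
A=cv2.resize(f[205:290,270:350],None,fx=4.5,fy=4.5,interpolation=cv2.INTER_CUBIC);B=cv2.resize(g[215:300,275:355],None,fx=4.5,fy=4.5,interpolation=cv2.INTER_CUBIC)
cv2.imwrite('pics/p9.png',cv2.cvtColor(np.hstack([A,B]),cv2.COLOR_RGB2BGR))
```

```text
(no output)
```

View pics/p9.png

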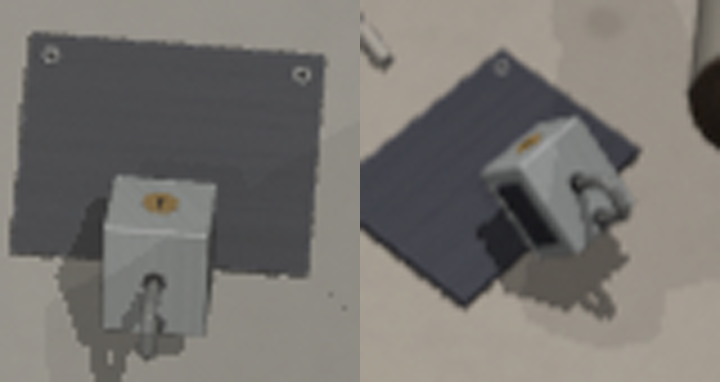

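It leans just as the first one did (key edge at crop 160,233). Repeating the same proven moves.

Emit:
apply_moves --plan '[1,0.25,0,0,0,0,0,1,0.5,-0.01,0,0,0,0,1,0.77,-0.01,0,0,0,0,1,0.77,-0.01,-0.2,0,0,0,1,0.77,-0.01,-0.4,0,0,0,1,0.77,-0.01,-0.5,0,0,0,1,0.77,-0.01,-0.5,0,0,0,1,0.77,-0.01,-0.5,0,0,0]'

```text
clock: 33.75
tcp_pos: [0.5472, 0.0423, 0.0977]
eef_rot: [[-0.995, 0.097, -0.0], [0.097, 0.995, -0.001], [0.0, -0.001, -1.0]]
wrist_force: [-0.5, 0.2, 0.6]
width: 0.005
finger_force: 0.0
```

Emit:
apply_moves --plan '[1,-0.02,0,-0.065,0,0,0,1,-0.02,0,-0.08,0,0,0,1,-0.015,0,-0.1,0,0,0,1,0.01,-0.001,-0.115,0,0,0,1,0.03,-0.003,-0.125,0,0,0,1,0.05,-0.005,-0.135,0,0,0,1,0.085,-0.008,-0.155,0,0,0,1,0.12,-0.012,-0.185,0,0,0,1,0.15,-0.015,-0.2,0,0,0,1,0.15,-0.015,-0.2,0,0,0]'

```text
clock: 34.75
tcp_pos: [0.5761, 0.0393, 0.0572]
eef_rot: [[-0.995, 0.097, -0.002], [0.097, 0.995, -0.0], [0.002, -0.0, -1.0]]
wrist_force: [0.3, -0.9, 1.1]
width: -0.003
finger_force: 0.0
```

Emit:
apply_moves --plan '[1,0,0,0.3,0,0,0,1,0,0,0.5,0,0,0,1,-0.5,0,0.5,0,0,0,1,-0.9,0,0.5,0,0,0,1,-0.9,0,0.5,0,0,0,1,-0.9,0,0.5,0,0,0]'

```text
clock: 35.35
tcp_pos: [0.3907, 0.0379, 0.1567]
eef_rot: [[-0.995, 0.098, -0.006], [0.098, 0.995, -0.001], [0.005, -0.002, -1.0]]
wrist_force: [-0.1, 0.7, 2.1]
width: 0.0
finger_force: 0.0
```

```bash
cat >> h.py <<'E'
def onplate(c,z=.057):
    """bright smooth top face of a padlock on the plate (dark surroundings may include the bench: limited by colour, the face is neutral grey)"""
    f=cv2.bilateralFilter(c['frame'],5,20,5).astype(int); m=np.zeros(f.shape[:2],np.uint8)
    s=f.sum(2); neutral=(f[...,0]-f[...,2]<6)&(s>310)
    m[200:300,265:350]=neutral[200:300,265:350]
    m=cv2.morphologyEx(m,cv2.MORPH_OPEN,np.ones((3,3))); m=cv2.morphologyEx(m,cv2.MORPH_CLOSE,np.ones((7,7)))
    k=max(cv2.findContours(m,cv2.RETR_EXTERNAL,2)[0],key=cv2.contourArea); r=cv2.minAreaRect(cv2.convexHull(k))
    P=np.array([ray(c,*q,z)[:2] for q in cv2.boxPoints(r)]); e=[P[1]-P[0],P[2]-P[1]]
    return r,P.mean(0).round(4),pf(P.mean(0)),np.round([np.linalg.norm(x) for x in e],4),np.round([np.degrees(np.arctan2(x[1],x[0])) for x in e],1)
E
python3 - <<'E'
from h import *
print(onplate(cam('top'))); print(ctrl.get_obs()['tcp_pos'])
E
```

```text
(((304.8175964355469, 254.87057495117188), (22.932254791259766, 27.840831756591797), 4.398705005645752), array([0.5467, 0.0411]), array([ 0.0148, -0.0005]), array([0.0647, 0.0531]), array([ -5. , -95.8]))
[0.38708991 0.03701688 0.15640683]
```

Emit:
apply_moves --plan '[1,0.25,0.015,-0.1,0,0,0,1,0.45,0.035,-0.3,0,0,0,1,0.475,0.035,-0.5,0,0,0,1,0.475,0.035,-0.66,0,0,0,1,0.475,0.035,-0.66,0,0,0,1,0.52,0.03,-0.66,0,0,0,1,0.55,0.027,-0.66,0,0,0,1,0.58,0.024,-0.66,0,0,0,1,0.61,0.021,-0.66,0,0,0,1,0.64,0.018,-0.66,0,0,0,1,0.68,0.015,-0.66,0,0,0,1,0.68,0.015,-0.66,0,0,0]'

```text
clock: 36.6
tcp_pos: [0.5333, 0.0426, 0.0272]
eef_rot: [[-0.995, 0.097, 0.002], [0.097, 0.995, 0.001], [-0.002, 0.001, -1.0]]
wrist_force: [-1.4, -1.0, 0.4]
width: 0.003
finger_force: 0.2
```

Emit:
apply_moves --plan '[1,-0.1,0.01,0,0,0,0,1,-0.1,0.01,0.3,0,0,0,1,-0.1,0.01,0.6,0,0,0,1,-0.5,0.01,0.65,0,0,0,1,-0.7,0.01,0.65,0,0,0,1,-0.7,0.01,0.65,0,0,0]'

```text
clock: 37.2
tcp_pos: [0.3899, 0.0442, 0.1577]
eef_rot: [[-0.995, 0.097, 0.004], [0.097, 0.995, 0.003], [-0.003, 0.003, -1.0]]
wrist_force: [0.2, 0.7, 0.4]
width: 0.0
finger_force: 0.0
```

Run:
```python
from h import *
print(onplate(cam('top'))); print(ctrl.get_obs()['tcp_pos'])
```

```text
(((305.9517517089844, 242.07931518554688), (23.003599166870117, 27.571102142333984), 4.763641834259033), array([0.5765, 0.038 ]), array([ 0.0448, -0.0006]), array([0.0645, 0.0535]), array([ -5.4, -96.2]))
[0.3876781  0.04359197 0.15781858]
```

Emit:
apply_moves --plan '[1,0.25,-0.01,0,0,0,0,1,0.5,-0.02,0,0,0,0,1,0.75,-0.025,0,0,0,0,1,0.865,-0.025,-0.1,0,0,0,1,0.865,-0.025,-0.25,0,0,0,1,0.865,-0.025,-0.29,0,0,0,1,0.865,-0.025,-0.29,0,0,0,1,0.865,-0.025,-0.29,0,0,0]'

```text
clock: 38.05
tcp_pos: [0.5658, 0.0397, 0.0996]
eef_rot: [[-0.995, 0.096, 0.003], [0.096, 0.995, 0.0], [-0.003, 0.001, -1.0]]
wrist_force: [-0.3, -0.7, 0.8]
width: -0.002
finger_force: 0.0
```

Emit:
apply_moves --plan '[1,0,0,-0.03,0,0,0,1,0,0,-0.05,0,0,0,1,0,0,-0.065,0,0,0,1,0,0,-0.08,0,0,0,1,0,0,-0.095,0,0,0,1,0,0,-0.105,0,0,0,1,0,0,-0.113,0,0,0,1,0,0,-0.12,0,0,0,1,0,0,-0.12,0,0,0]'

```text
clock: 38.95
tcp_pos: [0.566, 0.0398, 0.0777]
eef_rot: [[-0.995, 0.095, 0.003], [0.095, 0.995, -0.0], [-0.003, 0.0, -1.0]]
wrist_force: [-6.1, 1.6, 17.8]
width: 0.001
finger_force: 8.9
```

Emit:
apply_moves --plan '[1,0,0,0.045,0,0,0,1,0,0,0.045,0,0,0,1,0,0,0.045,0,0,0,1,0,0,0.045,0,0,0]'

```text
clock: 39.35
tcp_pos: [0.5645, 0.0393, 0.0823]
eef_rot: [[-0.995, 0.097, -0.002], [0.097, 0.995, -0.0], [0.001, -0.0, -1.0]]
wrist_force: [0.4, 0.3, -0.8]
width: 0.002
finger_force: 0.0
```

Locked as well. Now I'll grip it and carry it to the tray's near half.

Emit:
apply_moves --plan '[1,0,0,0.25,0,0,0,-1,0.06,-0.006,0.25,0,0,0,-1,0.06,-0.006,0.25,0,0,0,-1,0.06,-0.006,0.25,0,0,0,-1,0.06,-0.006,0.25,0,0,0,-1,0.06,-0.006,0.25,0,0,0,-1,0.06,-0.006,0.25,0,0,0,-1,0.06,-0.006,0.25,0,0,0,-1,0.06,-0.006,0,0,0,0,-1,0.06,-0.006,-0.2,0,0,0,-1,0.06,-0.006,-0.3,0,0,0,-1,0.06,-0.006,-0.3,0,0,0,1,0.06,-0.006,-0.3,0,0,0,1,0.06,-0.006,-0.3,0,0,0,1,0.06,-0.006,-0.3,0,0,0,1,0.06,-0.006,-0.3,0,0,0,1,0.06,-0.006,-0.3,0,0,0,1,0.06,-0.006,-0.3,0,0,0,1,0.06,-0.006,-0.3,0,0,0]'

```text
clock: 41.25
tcp_pos: [0.5784, 0.0384, 0.0252]
eef_rot: [[-0.995, 0.096, 0.004], [0.096, 0.995, 0.001], [-0.004, 0.001, -1.0]]
wrist_force: [-0.6, -0.7, 6.0]
width: 0.625
finger_force: 45.0
```

Emit:
apply_moves --plan '[1,0,0,0.2,0,0,0,1,0,0,0.4,0,0,0,1,0,0,0.5,0,0,0,1,0,0,0.5,0,0,0]'

```text
clock: 41.65
tcp_pos: [0.5787, 0.0389, 0.1264]
eef_rot: [[-0.995, 0.097, 0.007], [0.097, 0.995, 0.003], [-0.007, 0.003, -1.0]]
wrist_force: [0.8, 0.1, -4.2]
width: 0.628
finger_force: 45.1
```

Emit:
apply_moves --plan '[1,-0.15,0.2,0,0,0,1,1,-0.3,0.4,0,0,0,1,1,-0.45,0.6,0,0,0,1,1,-0.6,0.8,0,0,0,1,1,-0.665,1,0,0,0,1,1,-0.665,1,0,0,0,1,1,-0.665,1,0,0,0,1,1,-0.665,1,0,0,0,1,1,-0.665,1,0,0,0,1,1,-0.665,1,0,0,0,1,1,-0.665,1,0,0,0,1,1,-0.665,1,0,0,0,1]'

```text
clock: 42.85
tcp_pos: [0.4426, 0.2373, 0.121]
eef_rot: [[-0.098, -0.995, -0.004], [-0.995, 0.098, -0.002], [0.003, 0.003, -1.0]]
wrist_force: [0.7, -0.5, -3.2]
width: 0.621
finger_force: 45.4
```

Emit:
apply_moves --plan '[1,0,0.25,0,0,0,0,1,0,0.515,0,0,0,0,1,0,0.515,-0.1,0,0,0,1,0,0.515,-0.28,0,0,0,1,0,0.515,-0.28,0,0,0,1,0,0.515,-0.28,0,0,0]'

```text
clock: 43.45
tcp_pos: [0.4436, 0.3404, 0.0661]
eef_rot: [[-0.097, -0.995, -0.002], [-0.995, 0.097, -0.003], [0.003, 0.002, -1.0]]
wrist_force: [0.6, -0.2, -3.9]
width: 0.627
finger_force: 45.4
```

Emit:
apply_moves --plan '[1,0,0,-0.1,0,0,0,1,0,0,-0.18,0,0,0,1,0,0,-0.21,0,0,0,1,0,0,-0.21,0,0,0,1,0,0,-0.21,0,0,0]'

```text
clock: 43.95
tcp_pos: [0.4449, 0.3419, 0.0265]
eef_rot: [[-0.097, -0.995, 0.002], [-0.995, 0.097, 0.002], [-0.002, -0.002, -1.0]]
wrist_force: [0.2, -0.4, -3.4]
width: 0.627
finger_force: 45.4
```

Emit:
apply_moves --plan '[1,0,0,-0.015,0,0,0,1,0,0,-0.025,0,0,0,1,0,0,-0.025,0,0,0]'

```text
clock: 44.25
tcp_pos: [0.4447, 0.342, 0.0223]
eef_rot: [[-0.096, -0.995, 0.002], [-0.995, 0.096, 0.002], [-0.002, -0.002, -1.0]]
wrist_force: [-2.6, -0.5, 6.0]
width: 0.625
finger_force: 46.7
```

Touched down. Release, retreat to the right and take the last look.

Emit:
apply_moves --plan '[-1,0,0,0,0,0,0,-1,0,0,0,0,0,0,-1,0,0,0,0,0,0,-1,0,0,0,0,0,0,-1,0,0,0,0,0,0,-1,0,0,0.25,0,0,0,-1,0,0,0.5,0,0,0,-1,0,0,0.75,0,0,0,-1,0,0,0.75,0,0,0]'

```text
clock: 45.15
tcp_pos: [0.4474, 0.3446, 0.1782]
eef_rot: [[-0.095, -0.995, 0.012], [-0.995, 0.095, 0.012], [-0.013, -0.01, -1.0]]
wrist_force: [0.3, -0.4, 0.1]
width: 0.998
finger_force: 0.0
```

Emit:
apply_moves --plan '[-1,0,-0.25,0,0,0,-0.5,-1,0,-0.5,0,0,0,-0.5,-1,0,-0.75,0,0,0,-0.5,-1,0,-1,0,0,0,-0.5,-1,0,-1,0,0,0,-0.5,-1,0,-1,0,0,0,-0.5]'

```text
clock: 45.75
tcp_pos: [0.4439, 0.1395, 0.1701]
eef_rot: [[-0.776, -0.631, 0.0], [-0.631, 0.776, 0.0], [-0.0, 0.0, -1.0]]
wrist_force: [-0.9, 0.7, 0.7]
width: 0.999
finger_force: 0.0
```

Emit:
apply_moves --plan '[-1,0,-0.25,0,0,0,0,-1,0,-0.5,0,0,0,0,-1,0,-0.75,0,0,0,0,-1,0,-1,0,0,0,0,-1,0,-1,0,0,0,0]'

```text
clock: 46.25
tcp_pos: [0.4429, -0.0633, 0.1697]
eef_rot: [[-0.777, -0.629, -0.001], [-0.629, 0.777, -0.0], [0.001, 0.0, -1.0]]
wrist_force: [-0.6, 0.5, 0.2]
width: 1.002
finger_force: 0.0
```

Emit:
apply_moves --plan '[-1,0,-0.25,0,0,0,0,-1,0,-0.5,0,0,0,0,-1,0,-0.75,0,0,0,0,-1,0,-1,0,0,0,0,-1,0,-1,0,0,0,0]'

```text
clock: 46.75
tcp_pos: [0.4439, -0.263, 0.1695]
eef_rot: [[-0.776, -0.63, -0.0], [-0.63, 0.776, -0.001], [0.001, -0.001, -1.0]]
wrist_force: [-0.1, 0.5, 0.6]
width: 1.001
finger_force: 0.0
```

Run:
```python
from h import *
f=cam('top')['frame'];g=cam('scene')['frame']
A=cv2.resize(f[150:350,130:440],None,fx=1.29,fy=1.29);B=cv2.resize(g[270:410,170:330],None,fx=2.5,fy=2.5,interpolation=cv2.INTER_CUBIC)
A=np.vstack([A,np.zeros((B.shape[0]-A.shape[0],400,3),np.uint8)])
cv2.imwrite('pics/p10.png',cv2.cvtColor(np.hstack([A,B]),cv2.COLOR_RGB2BGR))
```

```text
(no output)
```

View pics/p10.png

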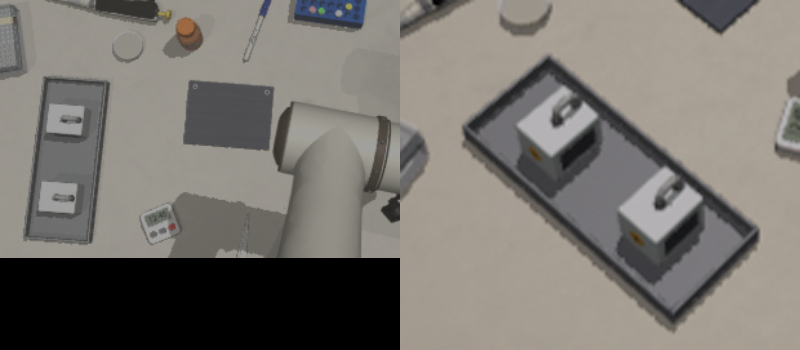

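Both padlocks stand on their bases in the tray (crop 67,120 and 58,197) with their shackles down, and the bystanders look untouched.

```bash
python3 -c "
from cell import ctrl
print(ctrl.hand_in())"
```

```text
the job is handed in; nothing more can be done
None
```

I handed the job in at about 47 s: both padlocks present were tipped onto the check plate, locked there and set flat on their bases in the kit tray, with the other things on the bench left in place; the hand-in gave no verdict.

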